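# Shut and lock the service panel with its quarter-turn fastener

## Task

The service panel on top of the low steel pump unit stands slightly ajar on its springy gasket. With a fingertip set in the slot of the round fastener, push the panel fully down, turn the fastener clockwise a full quarter turn while it is down so that its cam catches and the panel stays locked shut, then withdraw. Do not grasp, pinch, lift or open anything, and leave the cup, jar, tin and marker where they stand.

Things in the scene. Friction and masses are not known exactly. Their poses are not given: they have to be found in the camera images.
- unit: low hollow steel pump unit bolted to the table, 240 mm (its x) by 220 mm (its y), 86 mm tall under a 244 x 224 x 4 mm panel; origin: centre of its underside; x points away from the robot to the panel's hinge, y left, z up; yaw within 0.4 rad. Hinge axis: parallel to y, at x = 120, z = 88 mm. Panel's top face: z = 90 mm when shut.
- slot (a point): centre of the slot's floor, on the axis of the round fastener, a steel disc 99 mm across; panel shut: unit x = -45 mm, y = 0, z = 94 mm. The slot, 30 mm wide, 14 mm deep, runs straight across the disc and turns with it. y axis along the slot, x across it, z up the fastener's axis. A fingertip in it, some 30 mm off the centre, moved on an arc round the axis, pushes a slot wall and turns the disc.
- collar (a point): fixed point of the panel at the fastener's axis, on the panel's top face. Round the disc stands a fixed dark collar of inner radius 52 mm, outer radius 58 mm, as high as the disc (18 mm above the panel), so a fingertip has up to 52 mm each way from the centre along the slot. A tip narrower than the slot moves freely at first and must go past the quarter turn by as much.
- fastener (a joint): turn in rad, clockwise from above: 0 = open (slot along unit y), 1.571 = locked, at its stop (slot along unit x). Starts at 0 to 0.35; friction (0.1 N m) holds it where left. Its cam tongue under the panel slips under a keeper at the robot-side edge if the panel is down to 0.02 rad (3 mm at the fastener) or less; if it is further up, it jams or passes over: turn back, press, turn again.
- panel (a joint): hinge angle of the panel, rad: 0 = fully shut, at a hard stop; it rests ajar at about 0.08 (fastener about 13 mm up, tilted by the same angle). The gasket lifts it again when it is let go unlocked; holding it fully down at the fastener takes about 5 N. Locked, it stays at about 0 to 0.01.
- steel_cup: plain tapered steel cup, 81 mm wide at the rim, 99 mm tall, standing upright; origin: centre of its underside. A bystander to the left of the unit.
- spice_jar: small round spice jar with a lid, 44 mm wide, 100 mm tall, standing upright; origin: centre of its underside. A bystander to the right of the unit.
- whole_tin: short round food tin, 76 mm wide, 58 mm tall, standing upright; origin: centre of its underside. A bystander to the right of the unit.
- marker: felt marker with a cap lying on the table, 135 mm long, 17 mm thick; origin: its underside, mid-length. A bystander to the left of the unit.

How it is judged:
By the outcome, as a careful person would: the job done as asked, in the order asked, and still so for the second after the job is handed in, with the robot touching nothing.
It also fails if it takes over 42 s, if anything falls off the work surface, if the arm or the gripper's body presses on something with over 40 N, if the wrist force passes 120 N, or if a joint passes its speed limit or range.

## Robot

A 6-joint arm with a two-finger parallel gripper is mounted at the origin on the work surface; the furniture and walls round the work are solid. World frame = base frame: x ahead of the robot, y to its left, z up, the work surface at z = 0. Lengths are in mm, angles in rad, forces in N, time in s.
With the tool pointing down it reaches from about 350 to 975 mm from the base axis. Payload 7.1 kg.
Tool frame: the origin (TCP) lies at the very end of the fingers, on their centre line; the grasp point (between the pads) lies 19 mm behind it (ctrl.grip_depth is the distance from the TCP to the grasp point, in mm); x points along the fingers, z is the direction in which the jaws open and shut, and the axes are right-handed (so a half turn about x gives the same grasp; the last joint's range is limited). The gripper opens to 88 mm and grips with 3 to 60 N. Pads are 20 mm wide; open, the fingers measure 115 mm over their backs; the gripper's body (75 mm by 178 mm) begins 61 mm behind the grasp point.
Start: joints at [1.087, 0.423, 1.63, -0, 1.089, -0.019], TCP at [280.12, 558.693, 222.675] pointing down, gripper open.
Joint ranges: [-3, 3], [-0.9, 2.11], [0.09, 2.58], [-1.31, 4.45], [0.11, 2.69], [-2.54, 2.54]. Speed limits (rad/s): [2.39, 2.39, 3.01, 3.14, 3.14, 3.14].

## Interface

Orientations are given as a rotation vector (axis times angle).
In Python, from workcell import ctrl gives the robot as it stands. The module is installed in compiled form; this text tells all that it offers.
- The arm moves only by the tool send_rows, never from a script. Its argument "rows" is a list of rows, each a list of 4 numbers: the shift along the tool's x, y, z in mm, then the turn about the tool's x in rad. In form: [[x, y, z, turn], ...]. A call has 1 to 10 rows; each row shifts and turns the pose as measured when the row begins, along the tool's axes as they then stand; what a row does not reach is not made up. A row lasts 1/12 s, in which the tool goes at most 41.7 mm and 7.16 degrees, less where a joint would pass 70% of its speed; a pose out of reach is approached as far as the arm can. A call with a gripper value outside its range is refused whole. "fingers" is the opening, from 0 (shut) to 1 (fully open), set as the call begins (left out, the last holds). The fingers move at their own pace and stop on an object; the grip force is fixed at half the most. Time passes only in rows, so rows that do not move let the fingers close. It gives the time, the measured TCP pose, the force and the opening at its end, in the units of the state.
- ctrl.get_obs(): the state, without advancing time (a new reading comes with each control period).
- ctrl.get_image(name): name is "side" or "top"; returns a dict with "img" (480x640x3 uint8, red, green, blue), "depth" (480x640 float32, mm along the optical axis (not along the pixel's ray), 0 where there is no reading), "mtx" (3x3 intrinsics, pixels), "world_from_camera" (4x4, takes a point from camera to world coordinates). Camera axes: x right, y down, z forward; pixel columns grow to the right and rows downward; lengths in mm; the calibration is good to about 2 mm. A picture is of the moment at which its call begins.
- ctrl.close_job(): hands the job in, once; it reports no verdict.
The state is a dict: "t": time; "qpos": joint angles; "qvel": joint speeds; "joint_torque": joint torques, N m; "ee_pos": TCP position; "orientation": TCP orientation; "ft_force": force on the tool from outside, world axes, zero at the start; "moment": the same for the moment, N m; "width": finger opening in mm.
Only numpy, scipy, OpenCV 4.12 (cv2) and the standard library are available. Lean on these libraries where they do the work, as an engineer would, in place of code of your own. Each camera call takes 0.05 s, during which the arm holds its last target.

## Working session

There is one attempt and no reset: what is moved stays moved. The work goes in short steps, Python scripts to look and compute and a tool call to move; the robot and the scene stay as the last step left them, time stands still between calls to the robot, and variables do not carry over. Pictures are saved under pics/ and viewed, and the job is handed in when it is done.

Besides the shell and the picture viewer there is one more tool, called after "Emit:" in YAML: its name, and indented under it one key for each argument. send_rows: Moves the arm, as the interface text tells. Its arguments: {"type":"object","properties":{"rows":{"type":"array"},"fingers":{"type":"number"}},"required":["rows"]}

```bash
mkdir -p pics
python3 - <<'E'
from workcell import ctrl
import cv2
o=ctrl.get_obs();print(o)
for n in("top","side"):
    d=ctrl.get_image(n);cv2.imwrite(f"pics/{n}0.png",d["img"][:,:,::-1]);print(d["mtx"],d["world_from_camera"])
E
```

```text
{'t': 0.0, 'qpos': array([ 1.08701433e+00,  4.23822676e-01,  1.63069702e+00,  2.33937594e-06,
        1.08858622e+00, -1.90029025e-02]), 'qvel': array([-0.00090335, -0.00108821, -0.00147728, -0.00079026,  0.00085505,
       -0.00070861]), 'joint_torque': array([-2.77280953e-03, -5.44635987e+01, -2.73654217e+01,  6.40771771e-02,
        2.31547997e-02, -1.69336395e-04]), 'ee_pos': array([279.85934375, 558.21739611, 221.91027737]), 'orientation': array([-0.86119827,  1.39526224,  0.85993925]), 'ft_force': array([0.64778303, 0.23532713, 0.13823957]), 'moment': array([ 0.00341933, -0.00960681, -0.04285294]), 'width': 87.76868686238957}
[[514.0961367    0.         324.4064127 ]
 [  0.         514.0961367  249.40475272]
 [  0.           0.           1.        ]] [[-1.15998628e-02 -9.95965830e-01  8.89803795e-02  4.58828566e+02]
 [-9.99921008e-01  1.19843867e-02  3.78839894e-03  4.70309791e+01]
 [-4.83949118e-03 -8.89294059e-02 -9.96026174e-01  9.85590705e+02]
 [ 0.00000000e+00  0.00000000e+00  0.00000000e+00  1.00000000e+00]]
[[477.09767588   0.         317.26000177]
 [  0.         477.09767588 243.76370905]
 [  0.           0.           1.        ]] [[-9.82913762e-01 -1.41525881e-01  1.17690105e-01  4.66832220e+02]
 [-1.83984019e-01  7.36249472e-01 -6.51219315e-01  6.16765561e+02]
 [ 5.51510947e-03 -6.61745525e-01 -7.49708239e-01  7.50227313e+02]
 [ 0.00000000e+00  0.00000000e+00  0.00000000e+00  1.00000000e+00]]
```

View pics/top0.png

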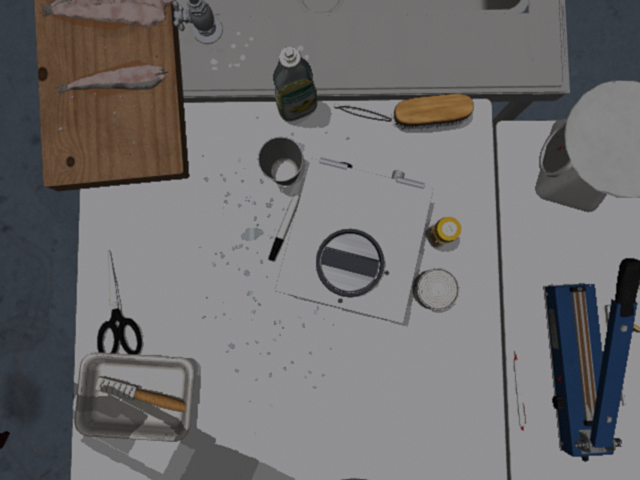

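View pics/side0.png

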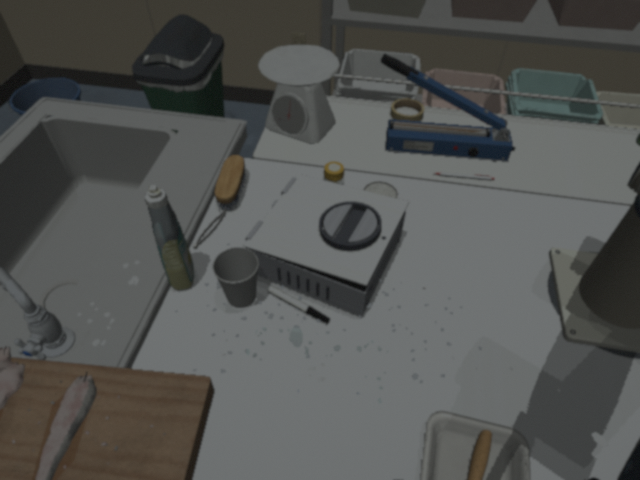

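```bash
cat > h.py <<'E'
from workcell import ctrl
import cv2,numpy as np
def shot(n,name,box,s):
    d=ctrl.get_image(n);x0,y0,x1,y1=box
    cv2.imwrite(f"pics/{name}.png",cv2.resize(d["img"][y0:y1,x0:x1,::-1],None,fx=s,fy=s,interpolation=cv2.INTER_CUBIC))
    return d
def pt(d,u,v,z=None):
    K,T=d["mtx"],d["world_from_camera"]
    r=np.linalg.inv(K)@[u,v,1]
    if z is None:
        p=r*float(np.median(d["depth"][int(v)-1:int(v)+2,int(u)-1:int(u)+2]));return T[:3,:3]@p+T[:3,3]
    R=T[:3,:3]@r;return T[:3,3]+R*(z-T[2,3])/R[2]
E
python3 - <<'E'
from h import *
d=shot("top","c1",(265,145,445,335),3)
np.save("d0.npy",d,allow_pickle=True)
cv2.imwrite("pics/c1.png",np.clip(cv2.imread("pics/c1.png")*1.3,0,255).astype(np.uint8))
for u,v in [(290,285),(300,250),(395,310),(400,250),(330,200),(420,200),(350,262),(335,258),(365,266),(352,243),(348,283)]:print(u,v,pt(d,u,v).round(1))
E
```

```text
290 285 [477.  109.7 107.9]
300 250 [537.3  92.6 101.4]
395 310 [432.7 -68.  108.4]
400 250 [535.3 -80.2 100.3]
330 200 [625.3  39.6  94.7]
420 200 [ 623.7 -118.5   92.8]
350 262 [515.    6.9 108.6]
335 258 [522.3  32.4 107.7]
365 266 [507.9 -18.7 107.8]
352 243 [546.6   3.5 119. ]
348 283 [478.9  11.5 125. ]
```

View pics/c1.png

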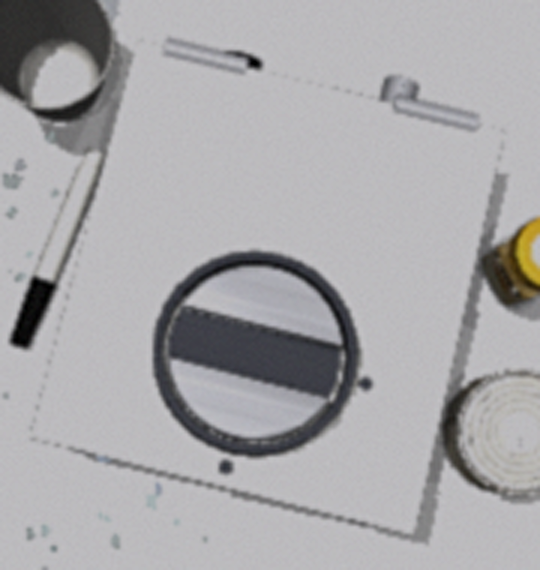

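Run:
```python
from h import *
from scipy.spatial.transform import Rotation as Ro
d=np.load("d0.npy",allow_pickle=True).item()
f=lambda x,y,z:pt(d,265+(x+.5)/3-.5,145+(y+.5)/3-.5,z)
nl,nr=f(30,438,109),f(420,541,109);fl,fr=f(130,38,90),f(505,130,90)
print(nl,nr,fl,fr)
a=lambda p:np.arctan2(p[1],p[0])
print("yaw",a(nl-nr)-np.pi/2,a(fl-fr)-np.pi/2,a(fl-nl),a(fr-nr))
print("slot",a(f(183,306,120)-f(343,346,120))-np.pi/2,a(f(170,356,122)-f(332,397,122))-np.pi/2)
print("slot ctr",sum(f(x,y,121) for x,y in[(183,306),(343,346),(170,356),(332,397)])/4)
print("collar",f(256,353,122))
# unit pose from corners
yaw=np.mean([a(nl-nr)-np.pi/2,a(fl-nl),a(fr-nr)])
c=(nl+nr+fl+fr)/4;ux=np.array([np.cos(yaw),np.sin(yaw),0]);print(yaw,c,"fast pred",c-45*ux, [np.linalg.norm(v) for v in(nl-nr,fl-fr,fl-nl)])
o=ctrl.get_obs();R=Ro.from_rotvec(o["orientation"]).as_matrix();print(R.round(3),o["t"])
```

```text
[467.71549614 135.76091872 109.        ] [407.36951798 -83.65680466 109.        ] [703.50474049  77.69541366  90.        ] [ 645.39625586 -142.59456013   90.        ]
yaw -0.26839207490413886 -0.2579071172071776 -0.24145576029644616 -0.242727810981522
slot -0.2580708585263545 -0.26009185832625814
slot ctr [514.70266367   6.95042551 121.        ]
collar [513.62436702   7.51443291 122.        ]
-0.250858548727369 [555.99650262  -3.1987581   99.5       ] fast pred [512.40501809   7.97184959  99.5       ] [np.float64(227.56487956418138), np.float64(227.8250832040888), np.float64(243.57580057999772)]
[[-0.001 -0.894  0.448]
 [-0.001  0.448  0.894]
 [-1.     0.    -0.001]] 0.15
```

Emit:
send_rows:
  rows:
    - [0,-12,-11,0]
    - [0,-23,-21,0]
    - [0,-23,-21,0]
    - [0,-23,-21,0]
    - [0,-23,-21,0]
    - [0,-23,-21,0]
    - [0,-23,-21,0]
    - [0,-23,-21,0]
    - [0,-23,-21,0]
    - [0,-23,-21,0]
  fingers: 0

```text
t: 0.98
ee_pos: [386.8, 274.6, 219.4]
orientation: [-0.868, 1.394, 0.868]
ft_force: [1.3, 0.3, -0.5]
width: 24.8
```

Emit:
send_rows:
  rows:
    - [0,-23,-21,-0.02]
    - [0,-23,-21,0]
    - [0,-23,-21,0]
    - [0,-23,-21,0]
    - [0,-23,-21,0]
    - [0,-23,-21,0]
    - [0,-23,-21,0]
    - [0,-23,-21,0]
    - [0,-23,-21,0]
    - [0,-23,-21,0]

```text
t: 1.82
ee_pos: [508.3, -28.9, 219.2]
orientation: [-0.884, 1.387, 0.885]
ft_force: [-0.2, 0.1, 0.6]
width: 0.6
```

```bash
cat >> h.py <<'E'
from scipy.spatial.transform import Rotation as Ro
C=np.array([512.3,7.8]);Y0=np.pi/2-0.256
def stat(th=0,r=30,z=None,C=C):
    """error to target in tool axes: th = tip angle clockwise from unit -y end"""
    o=ctrl.get_obs();R=Ro.from_rotvec(o["orientation"]).as_matrix()
    yaw=np.arctan2(R[1,2],R[0,2]);p=o["ee_pos"]
    a=Y0-th;t=np.array([*(C-r*np.array([np.cos(a),np.sin(a)])),p[2] if z is None else z])
    v=p[:2]-C;cur=Y0-np.arctan2(-v[1],-v[0])
    print("t",round(o["t"],2),"pos",p.round(1),"yaw-turn",round(Y0-yaw,3),"tip th",round(cur,3),"r",round(float(np.hypot(*v)),1),"F",o["ft_force"].round(1),"M",o["moment"].round(2),"xaxis",R[:,0].round(3))
    print("tool shift",(R.T@(t-p)).round(1),"turn",round(th-(Y0-yaw),3),"q",o["qpos"].round(2))
E
python3 -c "
from h import *
stat()"
```

```text
t 1.82 pos [508.3 -28.9 219.2] yaw-turn 0.178 tip th -0.149 r 36.9 F [-0.2  0.1  0.6] M [-0.    0.01  0.02] xaxis [-0.003 -0.001 -1.   ]
tool shift [0.  6.5 5.4] turn -0.178 q [-0.08  0.26  1.88 -0.    1.   -1.22]
```

Emit:
send_rows:
  rows:
    - [15,3,2.5,-0.08]
    - [20,3,2.5,-0.08]
    - [20,0,0,-0.02]
    - [15,0,0,0]
    - [0,0,0,0]

```text
t: 2.23
ee_pos: [508.6, -29.8, 147.8]
orientation: [-1.023, 1.319, 1.016]
ft_force: [-0.9, 0.1, -0.7]
width: 0.4
```

Run:
```python
from h import *
stat(0)
d=shot("top","c2",(265,145,445,335),3)
d=shot("side","s2",(240,100,440,290),3)
```

```text
t 2.23 pos [508.6 -29.8 147.8] yaw-turn -0.002 tip th -0.158 r 37.8 F [-0.9  0.1 -0.7] M [-0.01  0.05 -0.01] xaxis [ 0.003 -0.003 -1.   ]
tool shift [-0.   5.9  7.3] turn 0.002 q [-0.08  0.36  1.94 -0.    0.84 -1.39]
```

View pics/c2.png

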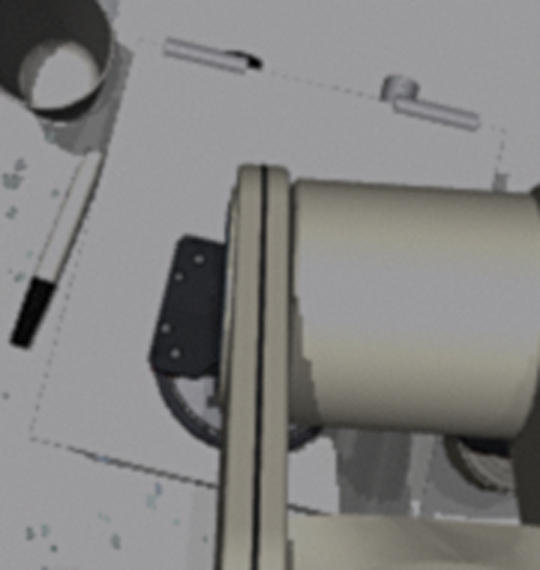

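View pics/s2.png

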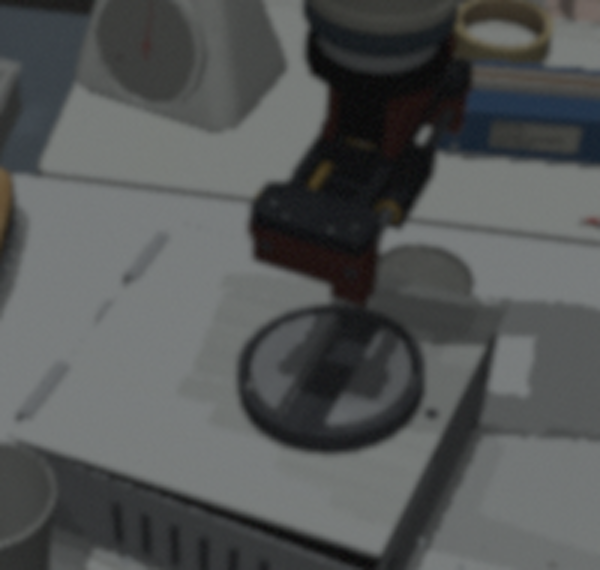

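Emit:
send_rows:
  rows:
    - [0,5.9,7.3,0]
    - [0,0,0,0]
    - [0,0,0,0]

```text
t: 2.58
ee_pos: [507.3, -20.2, 152.5]
orientation: [-1.026, 1.314, 1.012]
ft_force: [0.6, -0.1, 0.4]
width: 0.3
```

Run:
```python
from h import *
stat(0)
```

```text
t 2.58 pos [507.3 -20.2 152.5] yaw-turn -0.001 tip th -0.079 r 28.4 F [ 0.6 -0.1  0.4] M [0.01 0.05 0.02] xaxis [ 0.009 -0.003 -1.   ]
tool shift [-0.   2.2 -1.7] turn 0.001 q [-0.06  0.35  1.95 -0.    0.84 -1.37]
```

Emit:
send_rows:
  rows:
    - [0,2.2,-1.5,0]
    - [0,0,0,0]

```text
t: 2.75
ee_pos: [505.4, -20.6, 154.0]
orientation: [-1.028, 1.311, 1.011]
ft_force: [0.2, -0.5, 0.0]
width: 0.5
```

Run:
```python
from h import *
stat(0)
```

```text
t 2.75 pos [505.4 -20.6 154. ] yaw-turn -0.002 tip th -0.016 r 29.2 F [ 0.2 -0.5  0. ] M [ 0.02 -0.02  0.02] xaxis [ 0.012 -0.004 -1.   ]
tool shift [-0.   0.5 -0.8] turn 0.002 q [-0.06  0.34  1.95 -0.    0.84 -1.38]
```

Emit:
send_rows:
  rows:
    - [10,0.2,-0.4,0]
    - [10,0,0,0]
    - [10,0,0,0]
    - [4,0,0,0]

```text
t: 3.08
ee_pos: [506.7, -21.1, 118.9]
orientation: [-1.03, 1.308, 1.008]
ft_force: [-0.6, -0.1, 0.0]
width: 0.3
```

Run:
```python
from h import *
stat(0)
```

```text
t 3.08 pos [506.7 -21.1 118.9] yaw-turn -0.002 tip th -0.066 r 29.5 F [-0.6 -0.1  0. ] M [0.03 0.07 0.04] xaxis [ 0.016 -0.004 -1.   ]
tool shift [-0.   1.9 -0.6] turn 0.002 q [-0.06  0.4   1.97 -0.    0.75 -1.38]
```

Emit:
send_rows:
  rows:
    - [5,1.9,-0.5,0]
    - [5,0,0,0]
    - [5,0,0,0]

```text
t: 3.33
ee_pos: [504.1, -21.3, 100.9]
orientation: [-1.028, 1.31, 1.009]
ft_force: [-1.2, 1.4, 3.1]
width: 0.5
```

Run:
```python
from h import *
stat(0)
```

```text
t 3.33 pos [504.1 -21.3 100.9] yaw-turn -0.002 tip th 0.019 r 30.2 F [-1.2  1.4  3.1] M [ 0.22  0.17 -0.  ] xaxis [ 0.014 -0.004 -1.   ]
tool shift [ 0.  -0.6  0.2] turn 0.002 q [-0.06  0.43  1.98 -0.    0.71 -1.38]
```

In the slot and pressing (3 N). Continue down to the stop.

Emit:
send_rows:
  rows:
    - [4,-0.5,0,0]
    - [4,0,0,0]
    - [3,0,0,0]

```text
t: 3.58
ee_pos: [504.2, -21.3, 93.0]
orientation: [-1.027, 1.312, 1.012]
ft_force: [-20.8, 1.8, 75.1]
width: 0.5
```

Run:
```python
from h import *
stat(0)
d=shot("side","s3",(240,100,440,290),3)
```

```text
t 3.58 pos [504.2 -21.3  93. ] yaw-turn -0.002 tip th 0.015 r 30.2 F [-20.8   1.8  75.1] M [0.29 4.02 0.03] xaxis [ 0.011 -0.003 -1.   ]
tool shift [ 0.  -0.4  0.2] turn 0.002 q [-0.06  0.45  1.98 -0.    0.7  -1.38]
```

View pics/s3.png

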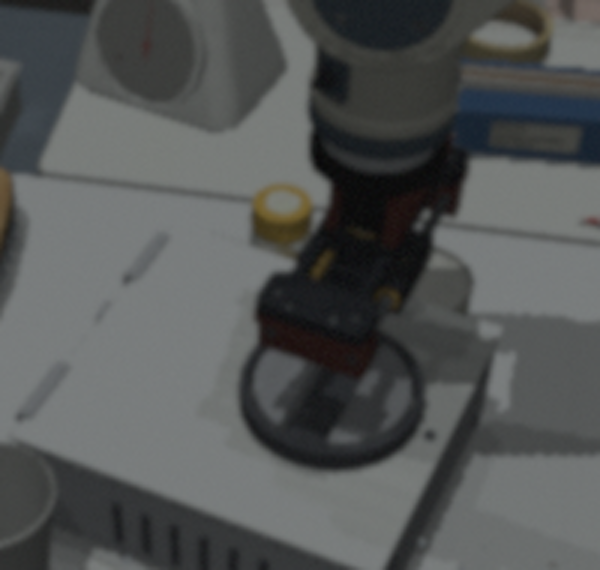

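Emit:
send_rows:
  rows:
    - [0.2,0,0,0]

```text
t: 3.72
ee_pos: [504.1, -21.3, 95.0]
orientation: [-1.027, 1.312, 1.011]
ft_force: [-2.5, 1.6, 3.4]
width: 0.5
```

Emit:
send_rows:
  rows:
    - [0.5,0,0,0]

```text
t: 3.8
ee_pos: [504.1, -21.3, 95.6]
orientation: [-1.028, 1.311, 1.011]
ft_force: [-1.4, 0.7, 4.4]
width: 0.6
```

Emit:
send_rows:
  rows:
    - [2.5,0,0,0]
    - [1.7,0,0,0]

```text
t: 3.97
ee_pos: [504.2, -21.3, 93.7]
orientation: [-1.028, 1.311, 1.011]
ft_force: [-10.0, 0.3, 33.9]
width: 0.5
```

Emit:
send_rows:
  rows:
    - [1.7,0,0,0]

```text
t: 4.05
ee_pos: [504.2, -21.3, 93.8]
orientation: [-1.028, 1.311, 1.011]
ft_force: [-9.8, 0.6, 30.1]
width: 0.3
```

Emit:
send_rows:
  rows:
    - [1.4,2.4,0.1,0.07]
    - [1.4,2.4,0.1,0.07]
    - [1.4,2.4,0.1,0.07]

```text
t: 4.3
ee_pos: [503.2, -20.4, 94.2]
orientation: [-0.871, 1.377, 0.84]
ft_force: [-1.8, -5.9, 14.7]
width: 0.6
```

Run:
```python
from h import *
stat(.24)
```

```text
t 4.3 pos [503.2 -20.4  94.2] yaw-turn 0.212 tip th 0.056 r 29.6 F [-1.8 -5.9 14.7] M [-0.87  0.36  0.05] xaxis [ 0.025 -0.007 -1.   ]
tool shift [-0.1  5.4 -0.7] turn 0.028 q [-0.06  0.44  1.99 -0.01  0.68 -1.16]
```

Emit:
send_rows:
  rows:
    - [1.3,5,-0.3,0.0]
    - [1.3,5,-0.3,0.0]

```text
t: 4.47
ee_pos: [500.2, -17.9, 94.4]
orientation: [-0.874, 1.368, 0.829]
ft_force: [3.9, -2.7, 9.5]
width: 0.7
```

Run:
```python
from h import *
stat(.24)
```

```text
t 4.47 pos [500.2 -17.9  94.4] yaw-turn 0.215 tip th 0.184 r 28.4 F [ 3.9 -2.7  9.5] M [-0.4  -0.56 -0.02] xaxis [ 0.038 -0.009 -0.999]
tool shift [-0.1  1.6 -1.6] turn 0.025 q [-0.06  0.43  2.01 -0.01  0.66 -1.15]
```

Emit:
send_rows:
  rows:
    - [1.3,3.5,-0.8,0.06]
    - [1.2,3.5,-0.5,0.06]
    - [1.2,3.5,0,0.06]

```text
t: 4.72
ee_pos: [496.7, -15.7, 94.3]
orientation: [-0.738, 1.409, 0.683]
ft_force: [-3.8, -6.3, 16.8]
width: 0.5
```

Run:
```python
from h import *
stat(.4)
```

```text
t 4.72 pos [496.7 -15.7  94.3] yaw-turn 0.399 tip th 0.33 r 28.2 F [-3.8 -6.3 16.8] M [-1.09  0.81  0.03] xaxis [ 0.052 -0.013 -0.999]
tool shift [-0.1  2.  -1.9] turn 0.001 q [-0.05  0.42  2.03 -0.02  0.64 -0.95]
```

Emit:
send_rows:
  rows:
    - [1.1,4,-0.8,0.05]
    - [1.1,4,-0.6,0.05]
    - [1.1,4,-0.3,0.05]
    - [1.1,4,-0.1,0.05]

```text
t: 5.05
ee_pos: [491.7, -9.2, 94.4]
orientation: [-0.58, 1.44, 0.516]
ft_force: [-2.1, -5.4, 15.6]
width: 0.5
```

Run:
```python
from h import *
stat(.6)
d=shot("side","s4",(240,100,440,290),3)
```

```text
t 5.05 pos [491.7  -9.2  94.4] yaw-turn 0.607 tip th 0.626 r 26.7 F [-2.1 -5.4 15.6] M [-1.02  0.38 -0.08] xaxis [ 0.069 -0.017 -0.997]
tool shift [-0.1 -0.7 -3.3] turn -0.007 q [-0.03  0.41  2.05 -0.03  0.61 -0.72]
```

View pics/s4.png

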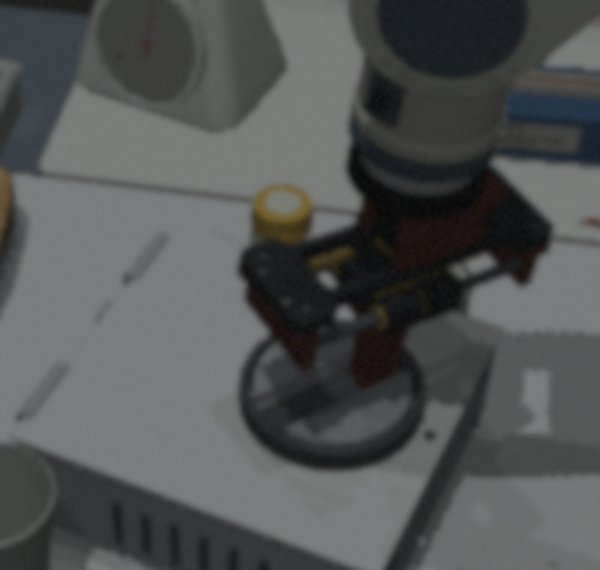

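Emit:
send_rows:
  rows:
    - [1.1,3,-1.2,0.06]
    - [1.1,3,-1,0.06]
    - [1.1,3,-0.8,0.06]
    - [1.1,3.5,-0.6,0.06]

```text
t: 5.43
ee_pos: [488.4, -3.2, 94.4]
orientation: [-0.384, 1.464, 0.322]
ft_force: [-2.2, -4.3, 17.0]
width: 0.7
```

Run:
```python
from h import *
stat(.85)
```

```text
t 5.43 pos [488.4  -3.2  94.4] yaw-turn 0.858 tip th 0.882 r 26.3 F [-2.2 -4.3 17. ] M [-0.92  0.51 -0.07] xaxis [ 0.084 -0.021 -0.996]
tool shift [-0.2 -0.9 -3.7] turn -0.008 q [-0.02  0.4   2.07 -0.04  0.59 -0.45]
```

Emit:
send_rows:
  rows:
    - [1.1,3,-1.3,0.06]
    - [1.1,3,-1.3,0.06]
    - [1.1,3,-1,0.06]
    - [1.1,3.2,-0.8,0.06]

```text
t: 5.77
ee_pos: [486.8, 4.3, 94.4]
orientation: [-0.185, 1.469, 0.131]
ft_force: [-3.0, -4.0, 15.3]
width: -0.0
```

Run:
```python
from h import *
stat(1.1)
```

```text
t 5.77 pos [486.8   4.3  94.4] yaw-turn 1.109 tip th 1.177 r 25.8 F [-3.  -4.  15.3] M [-0.76  0.47 -0.05] xaxis [ 0.098 -0.025 -0.995]
tool shift [-0.3 -2.  -4.3] turn -0.009 q [-0.    0.4   2.08 -0.05  0.57 -0.17]
```

Emit:
send_rows:
  rows:
    - [1.1,2.8,-1.5,0.07]
    - [1.1,2.8,-1.3,0.07]
    - [1.1,3,-1,0.07]
    - [1.1,3,-0.8,0.07]

```text
t: 6.1
ee_pos: [487.8, 13.2, 94.4]
orientation: [0.051, 1.456, -0.086]
ft_force: [-3.1, -7.6, 14.7]
width: 0.3
```

Run:
```python
from h import *
stat(1.4)
d=shot("side","s5",(240,100,440,290),3)
```

```text
t 6.1 pos [487.8  13.2  94.4] yaw-turn 1.402 tip th 1.533 r 25.1 F [-3.1 -7.6 14.7] M [-1.21  0.46 -0.23] xaxis [ 0.112 -0.028 -0.993]
tool shift [-0.5 -3.3 -5.1] turn -0.002 q [ 0.02  0.39  2.08 -0.06  0.55  0.16]
```

View pics/s5.png

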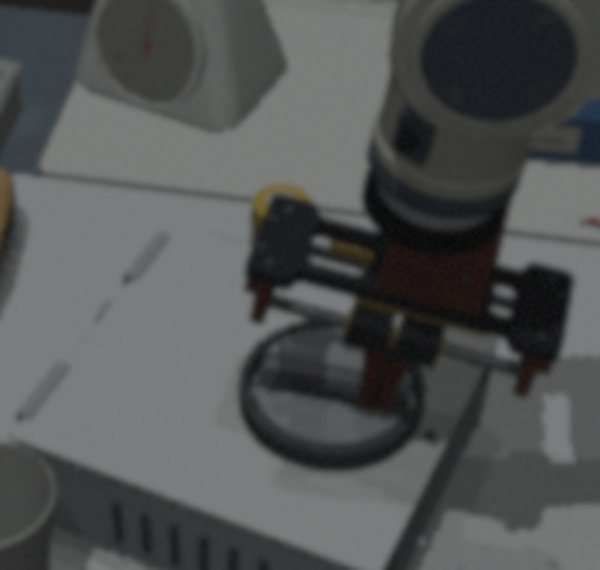

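Emit:
send_rows:
  rows:
    - [1.1,3,-1.3,0.05]
    - [1.1,3,-1,0.05]
    - [1.1,3.2,-0.8,0.05]

```text
t: 6.4
ee_pos: [489.8, 18.1, 94.1]
orientation: [0.174, 1.439, -0.205]
ft_force: [-9.2, -34.1, 24.9]
width: 0.6
```

Run:
```python
from h import *
stat(1.57)
```

```text
t 6.4 pos [489.8  18.1  94.1] yaw-turn 1.56 tip th 1.744 r 24.8 F [ -9.2 -34.1  24.9] M [-6.    1.36 -0.64] xaxis [ 0.119 -0.035 -0.992]
tool shift [-0.7 -4.2 -5.6] turn 0.01 q [ 0.04  0.4   2.08 -0.08  0.54  0.35]
```

Emit:
send_rows:
  rows:
    - [1.2,3.4,0,0.02]
    - [1.1,3.4,0,0]

```text
t: 6.57
ee_pos: [489.6, 18.1, 94.1]
orientation: [0.181, 1.441, -0.227]
ft_force: [-11.2, -26.3, 28.5]
width: 0.5
```

Run:
```python
from h import *
stat(1.57)
d=shot("side","s6",(240,100,440,290),3)
```

```text
t 6.57 pos [489.6  18.1  94.1] yaw-turn 1.579 tip th 1.739 r 25.0 F [-11.2 -26.3  28.5] M [-4.82  1.51 -0.46] xaxis [ 0.114 -0.045 -0.992]
tool shift [-0.6 -4.2 -5.3] turn -0.009 q [ 0.04  0.4   2.08 -0.1   0.55  0.39]
```

View pics/s6.png

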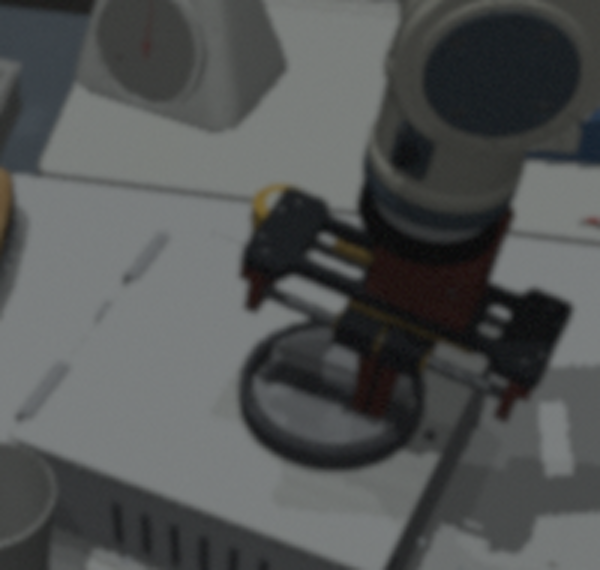

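Emit:
send_rows:
  rows:
    - [0,-2.5,0,0]
    - [-1,-1.5,0,0]
    - [-4,0,0.4,0]
    - [-6,0,0.6,0]
    - [-10,0,1,0]
    - [-15,0,1,0]

```text
t: 7.12
ee_pos: [486.8, 13.3, 131.5]
orientation: [0.18, 1.443, -0.229]
ft_force: [0.2, 0.5, -0.1]
width: 0.4
```

Run:
```python
from h import *
stat(1.57)
d=shot("side","s7",(240,100,440,290),3)
for q in [(270,170),(345,240),(383,240)]:print(pt(d,*q))
```

```text
t 7.12 pos [486.8  13.3 131.5] yaw-turn 1.579 tip th 1.527 r 26.1 F [ 0.2  0.5 -0.1] M [-0.07  0.13 -0.01] xaxis [ 0.112 -0.047 -0.993]
tool shift [-0.5  1.1 -3.9] turn -0.009 q [ 0.04  0.32  2.07 -0.09  0.64  0.37]
[ 7.41250425e+02 -2.48203851e+02 -2.16585419e-01]
[520.01426544  40.81971702 108.34611267]
[452.09423081  12.04271445  91.13699991]
```

View pics/s7.png

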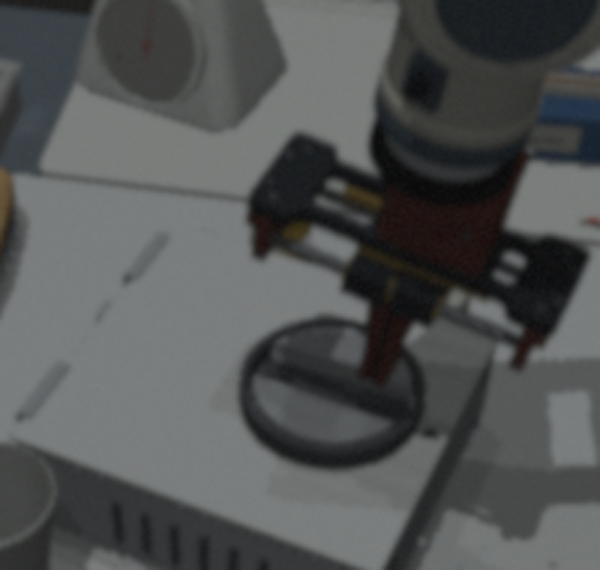

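Emit:
send_rows:
  rows:
    - [-20,0,2,0]
    - [-25,0,2,0]
    - [-25,0,2,0]
    - [-25,10,2,0]
    - [-10,25,0,0]
    - [0,30,0,0]
    - [0,30,0,0]
    - [0,30,0,0]
    - [0,30,0,0]
    - [0,30,0,0]

```text
t: 8.0
ee_pos: [534.0, 200.7, 249.3]
orientation: [0.186, 1.428, -0.229]
ft_force: [1.0, -0.2, 0.4]
width: 0.5
```

Emit:
send_rows:
  rows:
    - [0,30,0,0]
    - [0,30,0,0]
    - [0,30,0,0]
    - [0,20,0,0]
    - [0,0,0,0]

```text
t: 8.42
ee_pos: [564.3, 319.3, 249.6]
orientation: [0.185, 1.426, -0.221]
ft_force: [-1.0, -0.4, -0.7]
width: 0.3
```

Run:
```python
from h import *
stat(1.57)
d=shot("top","c8",(265,145,445,335),3)
np.save("d8.npy",d,allow_pickle=True)
cv2.imwrite("pics/t8.png",d["img"][:,:,::-1])
for u,v in [(290,285),(300,250),(395,310),(400,250),(330,200),(420,200)]:print(u,v,pt(d,u,v).round(1))
```

```text
t 8.42 pos [564.3 319.3 249.6] yaw-turn 1.578 tip th 3.051 r 315.8 F [-1.  -0.4 -0.7] M [-0.02  0.09  0.02] xaxis [ 0.13  -0.041 -0.991]
tool shift [   1.8 -314.6    0.8] turn -0.008 q [ 0.55  0.39  1.62 -0.12  1.04  0.86]
290 285 [477.4 110.9  90.6]
300 250 [538.2  93.1  90.7]
395 310 [432.2 -70.4  90.2]
400 250 [536.  -81.4  91.8]
330 200 [626.2  39.6  90.3]
420 200 [ 624.3 -119.2   89.4]
```

View pics/c8.png

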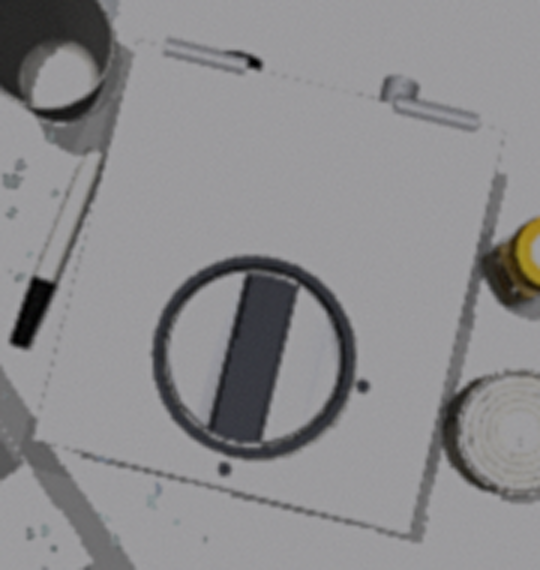

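View pics/t8.png

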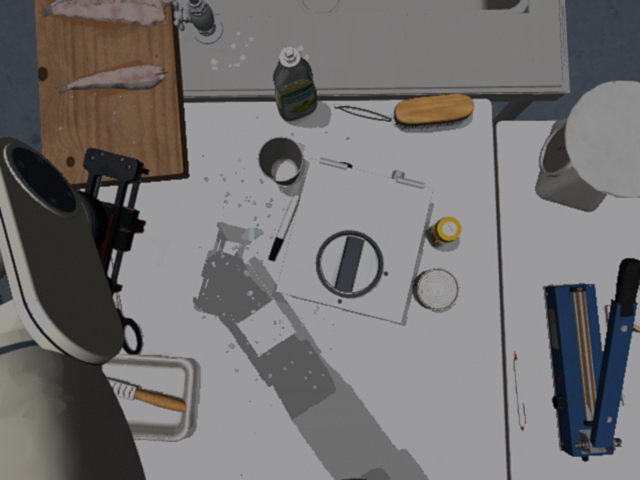

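Run:
```python
from h import *
d=np.load("d8.npy",allow_pickle=True).item()
g=cv2.cvtColor(d["img"],cv2.COLOR_RGB2GRAY);m=np.zeros_like(g)
cv2.circle(m,(349,264),26,255,-1)
ys,xs=np.where((m>0)&(g<90))
l=cv2.fitLine(np.c_[xs,ys].astype(np.float32),cv2.DIST_L2,0,.01,.01).ravel();print(l,len(xs))
p=pt(d,l[2]-20*l[0],l[3]-20*l[1],108);q=pt(d,l[2]+20*l[0],l[3]+20*l[1],108)
v=p-q;print("slot yaw",np.arctan2(v[1],v[0]),(p+q)/2)
f=lambda x,y,z:pt(d,265+(x+.5)/3-.5,145+(y+.5)/3-.5,z)
for A,B in[((36,438),(130,38)),((414,536),(505,130))]:
    w=f(*B,90)-f(*A,90);print("edge",np.arctan2(w[1],w[0]))
w=f(36,438,90)-f(414,536,90);print(np.arctan2(w[1],w[0])-np.pi/2)
```

```text
[ 2.4184996e-01 -9.7031367e-01  3.4878079e+02  2.6402701e+02] 926
slot yaw 2.8821241683944425 [511.74791019   8.97430399 108.        ]
edge -0.23538318052902388
edge -0.2466412065467377
-0.2639187099759772
```

```bash
python3 -c "
from workcell import ctrl
print(ctrl.close_job())"
```

```text
the job is handed in; nothing more can be done
None
```

The panel is pushed down and the fastener is turned clockwise to its stop. I withdrew the arm and handed the job in at about 8.5 s.

I used the closed fingertips, set about 25–30 mm off the centre of the slot. I pressed the panel to its stop, followed the arc while holding it down, then backed off the wall and lifted out.

**Last checks, with the arm clear:**
- **Panel:** its top face reads 89–92 mm all over, so it stays shut. It read 108 mm at the robot-side edge before.
- **Fastener:** the slot lies at a yaw of -0.26 rad. The unit's edges measure -0.24 to -0.26 rad, so it is at the quarter turn to within about 0.02 rad.
- **Bystanders:** the cup, jar, tin and marker look unmoved in the top image.
- **Robot:** the wrist reads about 0 N, so it is touching nothing.

**What was not clean:**
- **Press force:** my first press overshot to about 75 N at the wrist, under the 120 N limit. Most of the turn was done at about 15 N, with 25–35 N against the stop at the end.
- **Tool tilt:** the tool tilted about 0.12 rad during the turn, with no visible effect.

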